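Change over the needle cases

ROBOT

A 6-joint arm with a two-finger parallel gripper is mounted at the origin on a cart in front of the work surface, level with it; the furniture and walls round the work are solid. World frame = base frame: x ahead of the robot, y to its left, z up, the work surface at z = 0. Lengths are in m, angles in rad, forces in N, time in s.
With the tool pointing down it reaches from about 0.15 to 0.775 m from the base axis. Payload 6.1 kg.
Tool frame: the origin (TCP) lies midway between the tips of the shut fingers; the grasp point (between the pads) lies 19 mm behind it (manip.pinch_z is the distance from the TCP to the grasp point, in m); z points along the fingers, y is the line along which they close (so a half turn about z gives the same grasp; the last joint's range is limited). The gripper opens to 85 mm and grips with 20 to 120 N. Pads are 22 mm wide; open, the fingers measure 114 mm over their backs; the gripper's body (76 mm by 85 mm) begins 54 mm behind the grasp point. The pads swing forward as they close: fully open they stand 13 mm farther back than shut.
Start: joints at [1.232, 0.126, -0.04, 1.405, 0, 1.571], TCP at [0.174, 0.495, 0.231] pointing down, gripper open.
Joint ranges: [-2.72, 2.72], [-0.95, 1.95], [-1.27, 1.35], [-1.78, 2.02], [-1.46, 1.47], [-3.14, 3.14]. Speed limits (rad/s): [2.39, 2.39, 3.01, 3.14, 3.14, 3.14].

INTERFACE

Orientations are given as a 3x3 rotation matrix whose columns are the frame's x, y, z axes.
In Python, from plant import manip, capture, camera_info, ticket gives the robot as it stands.
- The arm moves only by the tool apply_moves, never from a script. Its argument "moves" is a list of rows, each an object with "delta_pos": the shift along the world's x, y, z scaled (see below), a list of three; "twist": the turn, a rotation vector about the world's x, y, z scaled (see below), a list of three; "hand": the opening, from -1 (shut) to 1 (fully open). In form: [{"delta_pos": [tx, ty, tz], "twist": [rx, ry, rz], "hand": hand}, ...]. A call has 1 to 5 rows; each row shifts and turns the commanded pose from where the row before left it; what a row does not reach is not made up. The controller multiplies each number of a shift by 50 cm and each number of a turn by pi rad. A row lasts 1/12 s, in which the tool goes at most 41.7 mm and 7.16 degrees, less where a joint would pass 70% of its speed; a pose out of reach is approached as far as the arm can. A call with a number of a shift or a turn outside -1 to 1 is refused whole. A call with a gripper value outside its range is refused whole. The fingers move at their own pace and stop on an object; the grip force is fixed at half the most. Time passes only in rows, so rows that do not move let the fingers close. It gives the time, the measured TCP pose, the force and the opening at its end, in the units of the state.
- manip.observe(): the state, without advancing time (a new reading comes with each control period).
- capture(name): name is "scene" or "side" or "wrist"; returns the picture (384x512x3 uint8, red, green, blue); there is no depth.
- camera_info(name): a dict with "camera_matrix" (3x3 intrinsics, pixels), "extrinsics" (4x4, takes a point from camera to world coordinates). Camera axes: x right, y up, looking along -z (the intrinsics and any distortion apply to the point x, -y, -z); pixel columns grow to the right and rows downward; lengths in m; the calibration is good to about 2 mm. A picture is of the moment at which its call begins: read the wrist's pose just before it. camera_info takes no time and is no camera call; for the wrist camera it gives the pose at the moment of the call.
- ticket.hand_in(): hands the job in, once; it reports no verdict.
The state is a dict: "time": time; "qpos": joint angles; "dq": joint speeds; "joint_torque": joint torques, N m; "ee_pos": TCP position; "ee_rot": TCP orientation; "force": force on the tool from outside, world axes, zero at the start; "torque": the same for the moment, N m; "width": finger opening in m.
Only numpy, scipy, OpenCV 4.12 (cv2) and the standard library are available. Lean on these libraries where they do the work, as an engineer would, in place of code of your own. Each camera call takes 0.05 s, during which the arm holds its last target. There are 200 camera calls.

TASK

Change over from one needle case to the other so that only one stands open at a time: first push the open case's lid forward until it falls fully shut, then put a fingertip under the front lip of the other case's lid and flip it up and back past upright so that it rests fully open by itself. Work gently with the closed fingertips or the outside of the fingers; do not pinch or lift anything, do not shove the cases from their places, and leave the two ink bottles and the jar alone.

Things in the scene. Friction and masses are not known exactly. Their poses are not given: they have to be found in the camera images.
- case_a: The case that stands OPEN at the start, one sealed needle pack in it: plain aluminium box, 96 (x) x 120 (y) x 70 mm high, about 1 kg, loose on the surface. Origin: centre of its underside; z up, +x to the hinge side (away from the robot, turned up to 35 degrees left), front at -x. The lid is hinged along the rear top edge; see the joint and lip.
- case_b: The case that is SHUT at the start, two sealed needle packs in it: plain aluminium box, 96 (x) x 120 (y) x 70 mm high, about 1 kg, loose on the surface. Origin: centre of its underside; z up, +x to the hinge side (away from the robot, turned up to 35 degrees left), front at -x. The lid is hinged along the rear top edge; see the joint and lip.
- case_a_lid (a joint): case_a's lid hinge, rad: 0 shut, 1.95 the open stop (leaning back 22 degrees past upright); starts about 1.9. The hinge line is along the case's y; the front edge swings up and back to +x. Free hinge, light damping: the lid balances at about 1.5, falls shut from below that, falls open and stays from above it.
- case_b_lid (a joint): case_b's lid hinge, same values and behaviour as case_a_lid; starts at 0 (shut). Lid of both: flat, 4 mm thick, 120 mm wide, 0.12 kg, reaching 98 mm from the hinge, with a finger lip beyond that.
- case_a_hinge (a point): point on the hinge line of case_a, middle of its rear top edge: 48 mm to +x and 70 mm up from the case's origin; axes are the case's.
- case_a_lip (a point): point under the finger lip of case_a's lid: a flat lip, 60 mm wide, 4 mm thick, at the middle of the lid's front edge, standing out 30 mm beyond the case's front wall (edge 126 mm from the hinge), with free space below it down to the surface. The point is on its underside, 115 mm from the hinge. Moves with the lid: x towards the hinge, y along it, z out of the lid's top face.
- case_b_hinge (a point): point on the hinge line of case_b, middle of its rear top edge: 48 mm to +x and 70 mm up from the case's origin; axes are the case's.
- case_b_lip (a point): point under the finger lip of case_b's lid: a flat lip, 60 mm wide, 4 mm thick, at the middle of the lid's front edge, standing out 30 mm beyond the case's front wall (edge 126 mm from the hinge), with free space below it down to the surface. The point is on its underside, 115 mm from the hinge. Moves with the lid: x towards the hinge, y along it, z out of the lid's top face.
- ink_short: bystander: dark ink bottle with twist-top spout, 29 mm across, 86 mm tall, upright, left of the cases; origin at the centre of its underside, z up.
- ink_tall: bystander: dark ink bottle with twist-top spout, 33 mm across, 102 mm tall, upright, right of the cases; origin at the centre of its underside, z up.
- jar: bystander: screw-lid jar, 63 mm across, 55 mm tall, behind the cases; origin at the centre of its underside, z up.

How it is judged:
By the outcome, as a careful person would: the job done as asked, in the order asked, and still so for the second after the job is handed in, with the robot touching nothing.
It also fails if it takes over 48 s, if anything falls off the work surface, if the arm or the gripper's body presses on something with over 40 N, if the wrist force passes 120 N, or if a joint passes its speed limit or range.

## Working session

There is one attempt and no reset: what is moved stays moved. The work goes in short steps, Python scripts to look and compute and a tool call to move; the robot and the scene stay as the last step left them, time stands still between calls to the robot, and variables do not carry over. Pictures are saved under pics/ and viewed, on a budget of 10 in all, crops included, one or two more only if the job needs it, and the job is handed in when it is done.

Besides the shell and the picture viewer there is one more tool, called after ">>>" by a JSON object that holds its "op" and its "data". apply_moves: Moves the arm, as the interface text tells. Shifts and turns lie within -1 to 1; 1 stands for 50 cm of shift or pi rad of turn. Its arguments: {"type":"object","properties":{"moves":{"type":"array","items":{"type":"object","properties":{"delta_pos":{"type":"array","items":{"type":"number","minimum":-1,"maximum":1}},"twist":{"type":"array","items":{"type":"number","minimum":-1,"maximum":1}},"hand":{"type":"number"}}}}},"required":["moves"]}

```bash
mkdir -p pics; ls
python3 - <<'E'
from plant import manip,capture,camera_info
import cv2,numpy as np
np.set_printoptions(precision=4,suppress=True)
s=manip.observe();print(s)
ims=[]
for n in("scene","side"):
    im=capture(n);c=camera_info(n);print(n,c)
    cv2.imwrite(f"pics/{n}0.png",im[:,:,::-1])
E
```

```text
pics
{'time': 0.0, 'qpos': array([ 1.232 ,  0.1264, -0.0406,  1.4054,  0.    ,  1.5708]), 'dq': array([-0.0033, -0.0014,  0.0007, -0.0001, -0.0004,  0.0014]), 'joint_torque': array([  0.001 , -43.5914,  35.2922,   0.0172,   0.0002,  -0.    ]), 'ee_pos': array([0.1743, 0.4948, 0.2305]), 'ee_rot': array([[-0.9432,  0.3323, -0.0006],
       [ 0.3324,  0.9432, -0.0015],
       [ 0.    , -0.0016, -1.    ]]), 'force': array([-0.7926,  0.1122,  0.1613]), 'torque': array([ 0.0226, -0.0269,  0.075 ]), 'width': 0.0852914283096356}
scene {'camera_matrix': array([[397.1796,   0.    , 255.2623],
       [  0.    , 397.1796, 188.1359],
       [  0.    ,   0.    ,   1.    ]]), 'extrinsics': array([[ 0.8552,  0.3533, -0.3791,  0.1698],
       [-0.5182,  0.5894, -0.6197, -0.8032],
       [ 0.0045,  0.7265,  0.6872,  0.8322],
       [ 0.    ,  0.    ,  0.    ,  1.    ]])}
side {'camera_matrix': array([[414.2629,   0.    , 258.0562],
       [  0.    , 414.2629, 189.1834],
       [  0.    ,   0.    ,   1.    ]]), 'extrinsics': array([[-0.9885,  0.0564, -0.1401,  0.4159],
       [-0.1504, -0.449 ,  0.8808,  1.027 ],
       [-0.0133,  0.8917,  0.4523,  0.6611],
       [ 0.    ,  0.    ,  0.    ,  1.    ]])}
```

View pics/scene0.png

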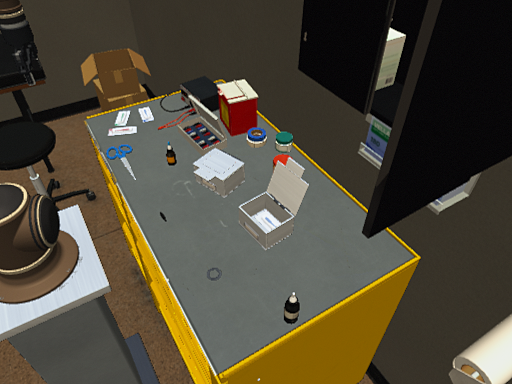

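View pics/side0.png

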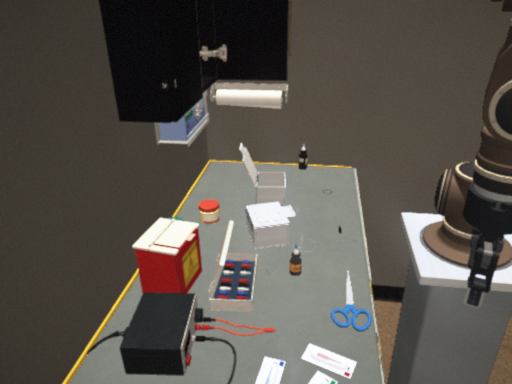

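The scene view shows case_b shut around (220,172), case_a open around (270,215) and the jar at (283,160). The ink bottles are at (171,155) and (292,308). In the side view, case_b is at (268,225) and case_a at (268,180). I'll enlarge both to pick corners.

Run:
```python
import cv2,numpy as np
a=cv2.imread("pics/scene0.png")[140:260,185:315]; b=cv2.imread("pics/side0.png")[135:255,190:305]
f=lambda i:cv2.resize(i,(i.shape[1]*6 if 0 else int(i.shape[1]*5),i.shape[0]*5),interpolation=cv2.INTER_CUBIC)
cv2.imwrite("pics/ca.png",f(a)); cv2.imwrite("pics/cb.png",f(b))
```

```text
(no output)
```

View pics/ca.png

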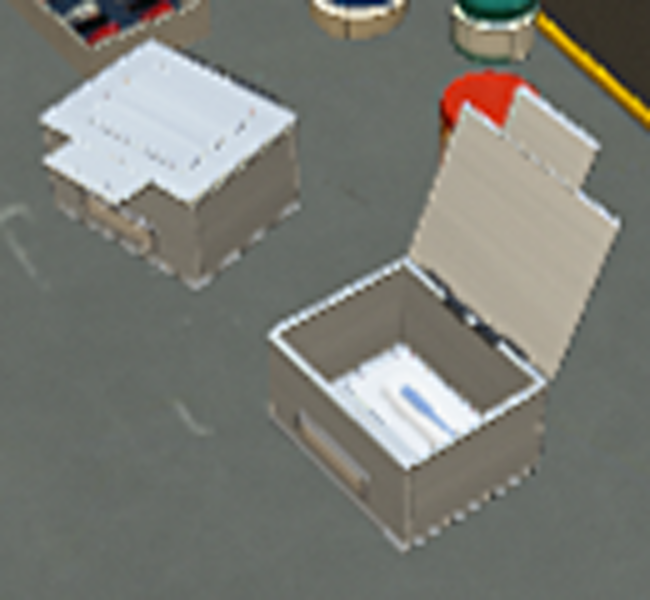

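View pics/cb.png

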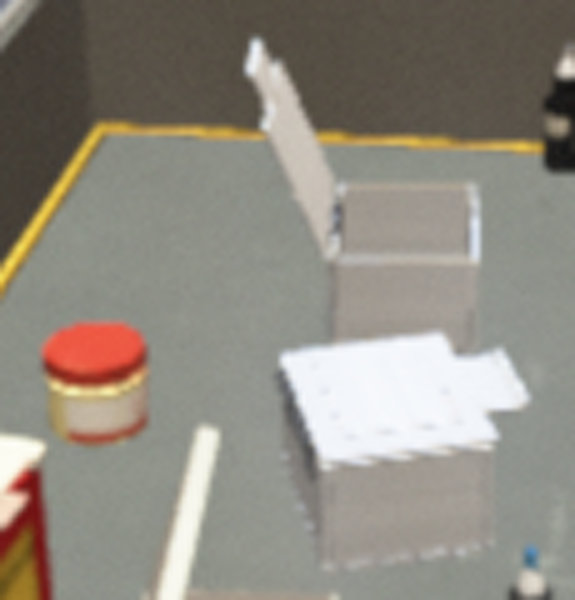

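The crops (5× scale) show both lids' corners, the lip on case_b's front edge, and the jar behind and to the left of case_a's lid. Next I turn the corners into world points and compare with the given sizes.

```bash
cat > h.py <<'E'
from plant import manip,capture,camera_info
import cv2,numpy as np
np.set_printoptions(precision=4,suppress=True)
OFF={"scene":(185,140),"side":(190,135)}
def ray(n,uv):
    c=camera_info(n);d=np.linalg.inv(c["camera_matrix"])@[*uv,1];d=np.array([d[0],-d[1],-d[2]])
    E=c["extrinsics"];return E[:3,3],E[:3,:3]@d
def plane(n,uv,z):
    o,d=ray(n,uv);return o+d*(z-o[2])/d[2]
def crop(n,p): return (np.array(p)+.5)/5-.5+OFF[n]
def tri(r1,r2):
    (o1,d1),(o2,d2)=r1,r2
    t=np.linalg.lstsq(np.c_[d1,-d2],o2-o1,rcond=None)[0]
    p,q=o1+d1*t[0],o2+d2*t[1];return (p+q)/2,np.linalg.norm(p-q)
E
python3 - <<'E'
from h import *
# order FL, FR, BR, BL
Q={"b":(dict(scene=[(41,120),(192,200),(296,118),(152,42)],side=[(495,437),(445,337),(283,355),(322,465)]),.074),
   "a":(dict(scene=[(270,333),(407,468),(545,382),(407,260)],side=[(478,262),(475,184),(343,184),(333,260)]),.07)}
for k,(d,z) in Q.items():
    for n in d:
        P=np.array([plane(n,crop(n,p),z) for p in d[n]])[:,:2]
        x=(P[2]+P[3]-P[0]-P[1])/2; y=(P[0]+P[3]-P[1]-P[2])/2
        print(k,n,"cen",P.mean(0),"lenx",np.linalg.norm(x),"leny",np.linalg.norm(y),"yaw",np.degrees(np.arctan2(x[1],x[0])),np.degrees(np.arctan2(-y[0],y[1])))
    for i in range(4): print("  tri",*tri(*[ray(n,crop(n,d[n][i])) for n in d]))
for a,b,t in [((43,160),(500,350),0),((115,200),(528,402),0)]: print("lip b scene",plane("scene",crop("scene",a),.074)[:2],"side",plane("side",crop("side",b),.074)[:2])
print("jar",tri(ray("scene",crop("scene",(490,95))),ray("side",crop("side",(95,350)))))
# lid a tips
for a,b in [((520,90),(255,42)),((600,150),(255,42))]: print("lidA tip",tri(ray("scene",crop("scene",a)),ray("side",crop("side",b))))
E
```

```text
b scene cen [0.5503 0.0288] lenx 0.0948896707720034 leny 0.11696690341147482 yaw 20.391428838096914 20.97460926696036
b side cen [0.5504 0.0317] lenx 0.09696117057280454 leny 0.11887041678769882 yaw 22.32694233355153 19.751922008833255
  tri [0.4853 0.0674 0.0735] 0.0020088452353988558
  tri [ 0.5264 -0.0423  0.0738] 0.0026793973017376523
  tri [ 0.6158 -0.0085  0.0732] 0.0009629360905437319
  tri [0.5757 0.1032 0.0713] 0.0009497602898754542
a scene cen [ 0.5685 -0.2057] lenx 0.09328974052278262 leny 0.11611176180664737 yaw 6.7722533874902995 6.225338509154118
a side cen [ 0.5677 -0.2044] lenx 0.09162176853166892 leny 0.11850507975732387 yaw 6.166743603292077 5.906680548271709
  tri [ 0.516  -0.1521  0.069 ] 0.0006603467452761239
  tri [ 0.5287 -0.2693  0.0698] 0.00010217569433235449
  tri [ 0.6197 -0.2579  0.0705] 0.0020212467901744523
  tri [ 0.6083 -0.1427  0.0694] 0.0010254778618405554
lip b scene [0.4698 0.0329] side [ 0.4916 -0.0294]
lip b scene [ 0.4903 -0.0196] side [0.4712 0.0281]
jar (array([ 0.7379, -0.0332,  0.0554]), np.float64(0.0028462902209441068))
lidA tip (array([ 0.6563, -0.1767,  0.199 ]), np.float64(0.010861346511832083))
lidA tip (array([ 0.6695, -0.2237,  0.1838]), np.float64(0.001886342984538302))
```

Run:
```python
from h import *
for n,uv in [("side",(210,160)),("side",(70,384)),("side",(357,167)),("side",(380,384))]: print("table edge",plane(n,uv,0))
S=lambda u:ray("scene",u); T=lambda u:ray("side",u)
for a in [(368,235),(440,210),(300,66),(360,152)]:
  for b in [(288,80),(215,78),(118,122),(207,100)]: print(a,b,*tri(S(a),T(b)))
```

```text
table edge [ 0.8567 -0.4978  0.    ]
table edge [0.8453 0.5678 0.    ]
table edge [ 0.2651 -0.4981  0.    ]
table edge [ 0.282   0.4881 -0.    ]
(368, 235) (288, 80) [ 0.5478 -0.5387  0.3245] 0.00603573007012969
(368, 235) (215, 78) [ 0.7223 -0.4697  0.2747] 0.2138409356854479
(368, 235) (118, 122) [ 0.9688 -0.3147  0.0934] 0.3967690777946836
(368, 235) (207, 100) [ 0.7589 -0.4405  0.2074] 0.1911340647827611
(440, 210) (288, 80) [ 0.5892 -0.5879  0.3527] 0.11324852716853583
(440, 210) (215, 78) [ 0.7935 -0.5307  0.2952] 0.08687032926647861
(440, 210) (118, 122) [ 1.0986 -0.4012  0.1005] 0.22876810886299523
(440, 210) (207, 100) [ 0.8366 -0.5063  0.229 ] 0.05073685190179532
(300, 66) (288, 80) [ 0.5651 -0.2368  0.4361] 0.1307188225730494
(300, 66) (215, 78) [ 0.7119 -0.1189  0.4101] 0.01243971199712728
(300, 66) (118, 122) [0.8935 0.0872 0.3119] 0.08427824692356038
(300, 66) (207, 100) [ 0.7366 -0.0748  0.3709] 0.018401509453449868
(360, 152) (288, 80) [ 0.5703 -0.4331  0.3778] 0.09294481398363792
(360, 152) (215, 78) [ 0.744  -0.3438  0.3348] 0.08839676678676887
(360, 152) (118, 122) [ 0.9818 -0.1659  0.1856] 0.20750288533810196
(360, 152) (207, 100) [ 0.7775 -0.3076  0.2805] 0.05707500831597956
```

>>> {"op": "apply_moves", "data": {"moves": [{"delta_pos": [0,0,0.06],"twist": [0,0,0],"hand": -1},{"delta_pos": [0,-0.02,0.06],"twist": [0,0,0.03],"hand": -1},{"delta_pos": [0.02,-0.06,0.03],"twist": [0,0,0.03],"hand": -1},{"delta_pos": [0.025,-0.065,0],"twist": [0,0,0.03],"hand": -1},{"delta_pos": [0.025,-0.065,0],"twist": [0,0,0.03],"hand": -1}]}}

```text
time: 0.52
ee_pos: [0.2097, 0.3896, 0.3069]
ee_rot: [[-0.999, -0.045, 0.001], [-0.045, 0.999, 0.001], [-0.001, 0.001, -1.0]]
force: [1.1, 0.0, -0.2]
width: 0.0255
```

Run:
```python
import cv2,numpy as np
a=cv2.imread("pics/scene0.png")[0:250,280:480]; b=cv2.imread("pics/side0.png")[0:190,90:310]
g=lambda i:np.uint8(255*(i/255.)**.5)
A=cv2.resize(g(a),None,fx=2,fy=2,interpolation=cv2.INTER_CUBIC);B=cv2.resize(g(b),None,fx=1.8,fy=1.8,interpolation=cv2.INTER_CUBIC)
o=np.zeros((500,800,3),np.uint8);o[:500,:400]=A;o[:B.shape[0],402:402+B.shape[1]]=B
cv2.imwrite("pics/cup.png",o)
```

```text
(no output)
```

View pics/cup.png

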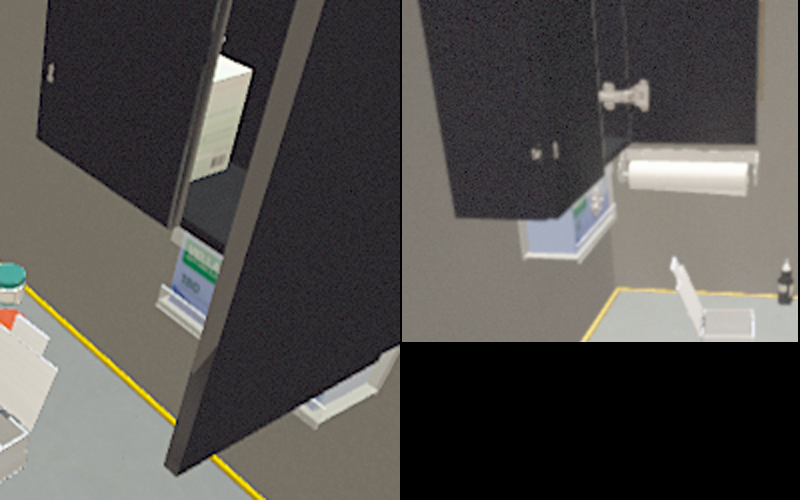

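Run:
```python
from h import *
S=lambda u:ray("scene",u); T=lambda u:ray("side",u)
for a,b in [((298.5,69),(178,121)),((366,114),(203,94)),((369,237),(287,79)),((366,114),(216,80))]: print(a,b,*tri(S(a),T(b)))
```

```text
(298.5, 69) (178, 121) [ 0.7949 -0.0025  0.3245] 0.0013050369083794954
(366, 114) (203, 94) [ 0.7967 -0.2674  0.3297] 0.0035805726402810996
(369, 237) (287, 79) [ 0.5494 -0.5425  0.3254] 0.00020216525674367415
(366, 114) (216, 80) [ 0.7577 -0.3025  0.3653] 0.010078588450319894
```

>>> {"op": "apply_moves", "data": {"moves": [{"delta_pos": [0.03,-0.065,0],"twist": [0,0,0.0],"hand": -1},{"delta_pos": [0.03,-0.065,0],"twist": [0,0,0.0],"hand": -1},{"delta_pos": [0.03,-0.07,0],"twist": [0,0,0.01],"hand": -1},{"delta_pos": [0.03,-0.07,0],"twist": [0,0,0.01],"hand": -1},{"delta_pos": [0.03,-0.07,0],"twist": [0,0,0.0],"hand": -1}]}}

```text
time: 0.93
ee_pos: [0.2845, 0.2184, 0.3061]
ee_rot: [[-0.995, -0.103, -0.0], [-0.103, 0.995, -0.0], [0.0, -0.0, -1.0]]
force: [1.1, 0.3, -0.4]
width: 0.0
```

>>> {"op": "apply_moves", "data": {"moves": [{"delta_pos": [0.025,-0.07,0],"twist": [0,0,0.0],"hand": -1},{"delta_pos": [0.025,-0.07,0],"twist": [0,0,0.0],"hand": -1},{"delta_pos": [0.025,-0.07,0],"twist": [0,0,0.0],"hand": -1},{"delta_pos": [0.025,-0.07,0],"twist": [0,0,0.0],"hand": -1},{"delta_pos": [0.025,-0.07,0],"twist": [0,0,0.0],"hand": -1}]}}

```text
time: 1.35
ee_pos: [0.3469, 0.0433, 0.3062]
ee_rot: [[-0.995, -0.101, 0.0], [-0.101, 0.995, 0.0], [-0.0, 0.0, -1.0]]
force: [0.9, 0.2, 0.2]
width: -0.0001
```

>>> {"op": "apply_moves", "data": {"moves": [{"delta_pos": [0.025,-0.07,0],"twist": [0,0,0.0],"hand": -1},{"delta_pos": [0.025,-0.07,0],"twist": [0,0,0.0],"hand": -1},{"delta_pos": [0.025,-0.07,0],"twist": [0,0,0.0],"hand": -1},{"delta_pos": [0.025,-0.07,0],"twist": [0,0,0.0],"hand": -1},{"delta_pos": [0.025,-0.07,0],"twist": [0,0,0.0],"hand": -1}]}}

```text
time: 1.77
ee_pos: [0.4094, -0.1319, 0.3061]
ee_rot: [[-0.995, -0.1, -0.0], [-0.1, 0.995, 0.0], [0.0, 0.0, -1.0]]
force: [0.8, 0.6, 1.0]
width: 0.0004
```

>>> {"op": "apply_moves", "data": {"moves": [{"delta_pos": [0.06,-0.02,-0.01],"hand": -1,"twist": [0,0,0]},{"delta_pos": [0.06,-0.02,-0.01],"hand": -1,"twist": [0,0,0]},{"delta_pos": [0.06,-0.02,-0.01],"hand": -1,"twist": [0,0,0]},{"delta_pos": [0.06,-0.02,-0.01],"hand": -1,"twist": [0,0,0]},{"delta_pos": [0.06,-0.02,-0.01],"hand": -1,"twist": [0,0,0]}]}}

```text
time: 2.18
ee_pos: [0.5606, -0.1806, 0.2804]
ee_rot: [[-0.995, -0.1, -0.001], [-0.1, 0.995, 0.0], [0.001, 0.0, -1.0]]
force: [1.2, 0.2, 1.2]
width: 0.0002
```

>>> {"op": "apply_moves", "data": {"moves": [{"delta_pos": [0.06,-0.01,0],"hand": -1,"twist": [0,0,0]},{"delta_pos": [0.06,-0.01,0],"hand": -1,"twist": [0,0,0]},{"delta_pos": [0.06,0,0],"hand": -1,"twist": [0,0,0]},{"delta_pos": [0.06,0,0],"hand": -1,"twist": [0,0,0]},{"delta_pos": [0.018,0,0],"hand": -1,"twist": [0,0,0]}]}}

```text
time: 2.6
ee_pos: [0.6915, -0.1896, 0.2778]
ee_rot: [[-0.995, -0.102, -0.003], [-0.102, 0.995, 0.001], [0.003, 0.001, -1.0]]
force: [0.1, -0.5, -1.7]
width: -0.0
```

>>> {"op": "apply_moves", "data": {"moves": [{"delta_pos": [0,0,-0.06],"hand": -1,"twist": [0,0,0]},{"delta_pos": [0,0,-0.06],"hand": -1,"twist": [0,0,0]},{"delta_pos": [0,0,-0.06],"hand": -1,"twist": [0,0,0]},{"delta_pos": [0,0,-0.05],"hand": -1,"twist": [0,0,0]},{"delta_pos": [0,0,-0.01],"hand": -1,"twist": [0,0,0]}]}}

```text
time: 3.02
ee_pos: [0.6861, -0.1892, 0.1551]
ee_rot: [[-0.995, -0.101, -0.008], [-0.101, 0.995, 0.002], [0.008, 0.003, -1.0]]
force: [-0.3, 0.0, -0.9]
width: 0.0001
```

Run:
```python
from h import *
import cv2
s=manip.observe();print(s["ee_pos"],s["force"],s["qpos"])
A=capture("scene")[100:290,160:360,::-1];B=capture("side")[60:260,160:360,::-1]
o=np.hstack([cv2.resize(A,(400,380)),cv2.resize(B,(400,380))]);cv2.imwrite("pics/p6.png",o)
```

```text
[ 0.6861 -0.1892  0.1551] [-0.2643  0.0427 -0.8769] [-0.269   0.506   0.3103  1.3839 -0.     -0.3701]
```

View pics/p6.png

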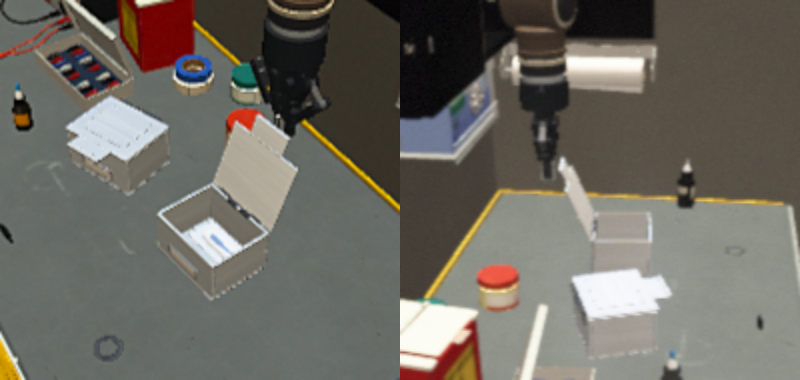

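The closed fingertips sit behind case_a's lid, clear of the lid and jar (tip at about (546,178) in the right half, lip at (563,160)). Now I push forward gently.

>>> {"op": "apply_moves", "data": {"moves": [{"delta_pos": [-0.018,-0.002,-0.005],"hand": -1,"twist": [0,0,0]},{"delta_pos": [-0.018,-0.002,-0.005],"hand": -1,"twist": [0,0,0]},{"delta_pos": [-0.015,-0.002,0],"hand": -1,"twist": [0,0,0]},{"delta_pos": [-0.012,-0.001,0],"hand": -1,"twist": [0,0,0]},{"delta_pos": [-0.012,-0.001,0],"hand": -1,"twist": [0,0,0]}]}}

```text
time: 3.53
ee_pos: [0.6512, -0.1942, 0.1581]
ee_rot: [[-0.995, -0.101, 0.002], [-0.101, 0.995, -0.001], [-0.002, -0.001, -1.0]]
force: [1.0, -0.2, 0.6]
width: 0.0001
```

>>> {"op": "apply_moves", "data": {"moves": [{"delta_pos": [-0.012,-0.001,0],"hand": -1,"twist": [0,0,0]},{"delta_pos": [-0.012,-0.001,0],"hand": -1,"twist": [0,0,0]},{"delta_pos": [-0.012,-0.002,0],"hand": -1,"twist": [0,0,0]},{"delta_pos": [-0.012,-0.001,0],"hand": -1,"twist": [0,0,0]},{"delta_pos": [-0.012,-0.001,0],"hand": -1,"twist": [0,0,0]}]}}

```text
time: 3.95
ee_pos: [0.6203, -0.1969, 0.1563]
ee_rot: [[-0.995, -0.101, -0.0], [-0.101, 0.995, -0.0], [0.0, -0.0, -1.0]]
force: [0.6, -0.2, -0.5]
width: 0.0
```

>>> {"op": "apply_moves", "data": {"moves": [{"delta_pos": [-0.01,-0.001,0],"hand": -1,"twist": [0,0,0]},{"delta_pos": [0,0,0],"hand": -1,"twist": [0,0,0]},{"delta_pos": [0,0,0],"hand": -1,"twist": [0,0,0]},{"delta_pos": [0,0,0],"hand": -1,"twist": [0,0,0]},{"delta_pos": [0,0,0],"hand": -1,"twist": [0,0,0]}]}}

```text
time: 4.37
ee_pos: [0.6162, -0.1973, 0.1562]
ee_rot: [[-0.995, -0.101, 0.0], [-0.101, 0.995, -0.0], [-0.0, -0.0, -1.0]]
force: [-0.0, 0.8, -0.4]
width: -0.0002
```

```bash
cat > look.py <<'E'
from h import *
import sys
s=manip.observe();print(s["time"],s["ee_pos"],s["force"],s["qpos"])
A=capture("scene")[100:290,160:360,::-1];B=capture("side")[60:260,160:360,::-1]
o=np.hstack([cv2.resize(A,(400,380)),cv2.resize(B,(400,400))[:380]]);cv2.imwrite(sys.argv[1],o)
E
python3 look.py pics/p7.png
```

```text
4.3667 [ 0.6162 -0.1973  0.1562] [-0.0282  0.7699 -0.4346] [-0.3099  0.3666  0.1052  1.3093  0.     -0.4111]
```

View pics/p7.png

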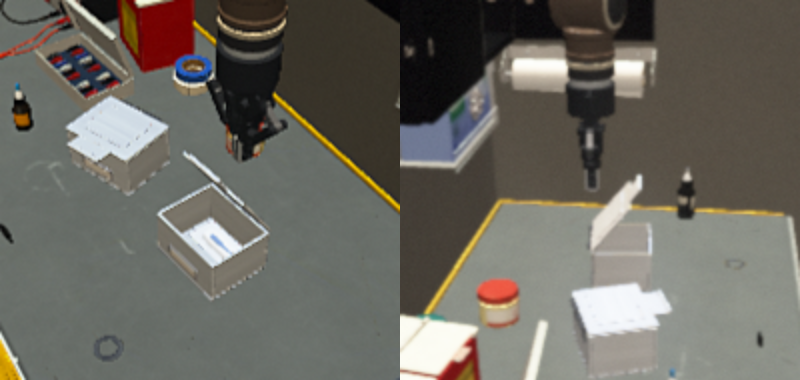

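Case_a's lid has passed balance and is falling shut, clear of the finger. I lift and move to the front of case_b, yawing the tool on the way.

>>> {"op": "apply_moves", "data": {"moves": [{"delta_pos": [0,0,0.06],"hand": -1,"twist": [0,0,0]},{"delta_pos": [0,0,0.07],"hand": -1,"twist": [0,0,0]},{"delta_pos": [-0.03,0.02,0.07],"hand": -1,"twist": [0,0,0.02]},{"delta_pos": [-0.06,0.04,0.0],"hand": -1,"twist": [0,0,0.02]},{"delta_pos": [-0.06,0.04,0],"hand": -1,"twist": [0,0,0.02]}]}}

```text
time: 4.88
ee_pos: [0.5423, -0.1476, 0.2585]
ee_rot: [[-0.958, -0.288, 0.005], [-0.288, 0.958, -0.001], [-0.004, -0.003, -1.0]]
force: [-0.2, 1.5, -0.1]
width: -0.0002
```

>>> {"op": "apply_moves", "data": {"moves": [{"delta_pos": [-0.06,0.05,0],"hand": -1,"twist": [0,0,0.02]},{"delta_pos": [-0.06,0.05,0],"hand": -1,"twist": [0,0,0]},{"delta_pos": [-0.06,0.05,0],"hand": -1,"twist": [0,0,0]},{"delta_pos": [-0.06,0.05,0],"hand": -1,"twist": [0,0,0]},{"delta_pos": [-0.04,0.03,0],"hand": -1,"twist": [0,0,0]}]}}

```text
time: 5.3
ee_pos: [0.3984, -0.0308, 0.2566]
ee_rot: [[-0.938, -0.346, 0.0], [-0.346, 0.938, 0.0], [-0.0, 0.0, -1.0]]
force: [0.9, 0.2, 0.5]
width: 0.0002
```

>>> {"op": "apply_moves", "data": {"moves": [{"delta_pos": [0,0,0],"hand": -1,"twist": [0.0135,-0.0355,0]},{"delta_pos": [0,0,0],"hand": -1,"twist": [0.0135,-0.0355,0]},{"delta_pos": [0,0,0],"hand": -1,"twist": [0.0135,-0.0355,0]},{"delta_pos": [0,0,0],"hand": -1,"twist": [0.0135,-0.0355,0]},{"delta_pos": [0,0,0],"hand": -1,"twist": [0.0135,-0.0355,0]}]}}

```text
time: 5.72
ee_pos: [0.4013, -0.0319, 0.2578]
ee_rot: [[-0.772, -0.349, 0.531], [-0.285, 0.937, 0.201], [-0.568, 0.003, -0.823]]
force: [0.5, -0.5, -0.4]
width: 0.0
```

>>> {"op": "apply_moves", "data": {"moves": [{"delta_pos": [0,0,0],"hand": -1,"twist": [0.0135,-0.0355,0]},{"delta_pos": [0,0,-0.02],"hand": -1,"twist": [0.0135,-0.0355,0]},{"delta_pos": [0,0,-0.04],"hand": -1,"twist": [0.0135,-0.0355,0]},{"delta_pos": [0,0,-0.05],"hand": -1,"twist": [0,0,0]},{"delta_pos": [0,0,-0.05],"hand": -1,"twist": [0,0,0]}]}}

```text
time: 6.13
ee_pos: [0.3993, -0.0328, 0.1737]
ee_rot: [[-0.545, -0.346, 0.764], [-0.193, 0.938, 0.287], [-0.816, 0.009, -0.578]]
force: [0.4, -0.6, 0.3]
width: 0.0004
```

```bash
python3 look.py pics/p8.png
```

```text
6.1333 [ 0.3993 -0.0328  0.1737] [ 0.4474 -0.6037  0.3288] [-0.5959 -0.6732 -1.0672  0.4929  0.7295 -0.6743]
```

View pics/p8.png

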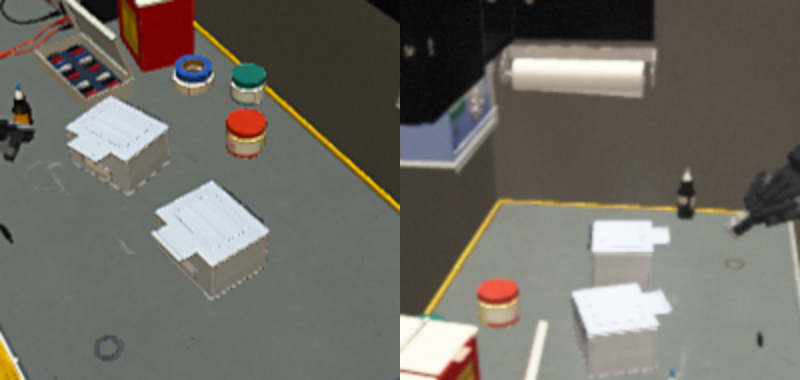

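Case_a's lid is fully shut: in the right half the lid lies flat at about (622,235) with its lip at (660,235). The gripper is waiting in front of case_b, so I descend, then slide in under the lip.

>>> {"op": "apply_moves", "data": {"moves": [{"delta_pos": [0.012,0.008,-0.05],"hand": -1,"twist": [0,0,0]},{"delta_pos": [0.012,0.007,-0.05],"hand": -1,"twist": [0,0,0]},{"delta_pos": [0.012,0.007,-0.05],"hand": -1,"twist": [0,0,0]},{"delta_pos": [0.012,0.006,-0.05],"hand": -1,"twist": [0,0,0]},{"delta_pos": [0.012,0.006,-0.05],"hand": -1,"twist": [0,0,0]}]}}

```text
time: 6.65
ee_pos: [0.4376, -0.0224, 0.0639]
ee_rot: [[-0.55, -0.359, 0.754], [-0.202, 0.933, 0.297], [-0.811, 0.011, -0.586]]
force: [-0.3, -0.1, 0.4]
width: 0.0001
```

```bash
python3 -c "
from h import *
s=manip.observe();print(s['ee_pos'],s['qpos'],s['force'])
print(plane('side',(296,274),0),plane('scene',(171,164),0))"
```

```text
[ 0.4376 -0.0224  0.0639] [-0.4743 -0.4294 -1.262  -0.0021  0.6547 -0.5741] [-0.266  -0.0874  0.4191]
[0.4554 0.193  0.    ] [ 0.453  0.186 -0.   ]
```

>>> {"op": "apply_moves", "data": {"moves": [{"delta_pos": [0,0,0],"hand": -1,"twist": [-0.012,0.032,0]},{"delta_pos": [0,0,0],"hand": -1,"twist": [-0.012,0.032,0]},{"delta_pos": [0,0,-0.01],"hand": -1,"twist": [0,0,0]}]}}

```text
time: 6.9
ee_pos: [0.4401, -0.0227, 0.0626]
ee_rot: [[-0.7, -0.357, 0.618], [-0.259, 0.934, 0.247], [-0.666, 0.013, -0.746]]
force: [1.9, 0.4, 2.0]
width: -0.0001
```

```bash
python3 -c "
from h import *
s=manip.observe();print(s['ee_pos'],s['ee_rot'],s['qpos'],s['force'])"
```

```text
[ 0.4401 -0.0227  0.0626] [[-0.7    -0.3574  0.6183]
 [-0.2589  0.9339  0.2467]
 [-0.6655  0.0126 -0.7463]] [-0.3554 -0.3971 -1.0893  0.294   0.4627 -0.5746] [1.9232 0.3688 2.0277]
```

>>> {"op": "apply_moves", "data": {"moves": [{"delta_pos": [0,0.006,-0.02],"hand": -1,"twist": [0,0,0]},{"delta_pos": [0.01,0.008,-0.02],"hand": -1,"twist": [0,0,0]},{"delta_pos": [0.015,0.01,0],"hand": -1,"twist": [0,0,0]}]}}

```text
time: 7.15
ee_pos: [0.4479, -0.01, 0.036]
ee_rot: [[-0.701, -0.354, 0.619], [-0.254, 0.935, 0.247], [-0.666, 0.016, -0.746]]
force: [-0.8, 1.2, 0.5]
width: -0.0001
```

```bash
cat > st.py <<'E'
from h import *
s=manip.observe();p=s['ee_pos']-[.596,.047,0];a=np.radians(20.8)
print(s['time'],s['ee_pos'],s['qpos'],s['force'],"u v z",p[0]*np.cos(a)+p[1]*np.sin(a),-p[0]*np.sin(a)+p[1]*np.cos(a),p[2],"pitch",np.degrees(np.arcsin(-s['ee_rot'][2,2])))
E
python3 st.py
```

```text
7.15 [ 0.4479 -0.01    0.036 ] [-0.3039 -0.3462 -1.1377  0.1737  0.4348 -0.5222] [-0.8329  1.2409  0.484 ] u v z -0.15865302187209296 -0.0007319728918401269 0.036011073426674325 pitch 48.21692262690788
```

>>> {"op": "apply_moves", "data": {"moves": [{"delta_pos": [0.0175,0.0065,0.002],"hand": -1,"twist": [0,0,0]},{"delta_pos": [0.0175,0.0065,0.002],"hand": -1,"twist": [0,0,0]},{"delta_pos": [0.0175,0.0065,0.002],"hand": -1,"twist": [0,0,0]},{"delta_pos": [0.0175,0.0065,0.002],"hand": -1,"twist": [0,0,0]},{"delta_pos": [0,0,0],"hand": -1,"twist": [0,0,0]}]}}

```text
time: 7.57
ee_pos: [0.4853, 0.0028, 0.0423]
ee_rot: [[-0.7, -0.355, 0.619], [-0.256, 0.935, 0.247], [-0.667, 0.014, -0.745]]
force: [0.9, 0.4, 0.4]
width: -0.0001
```

```bash
python3 st.py;  python3 - <<'E'
from h import *
A=capture("scene")[130:210,150:270,::-1];B=capture("side")[160:260,220:340,::-1]
o=np.hstack([cv2.resize(A,(400,267)),cv2.resize(B,(400,333))[:267]]);cv2.imwrite("pics/p9.png",o)
E
```

```text
7.5667 [0.4853 0.0028 0.0423] [-0.228  -0.2783 -1.0897  0.1257  0.3902 -0.4561] [0.8714 0.3685 0.3923] u v z -0.11923062830848227 -0.0020075572741329664 0.042262450527482426 pitch 48.17787851874209
```

View pics/p9.png

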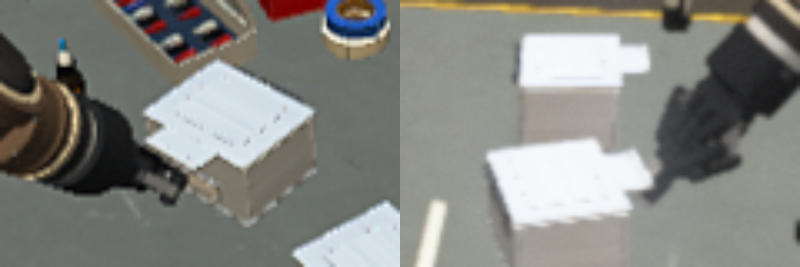

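Force is near zero and the geometry puts the tip about 1 cm inside the lip edge with clearance below it. Now I lift along the lid's arc.

>>> {"op": "apply_moves", "data": {"moves": [{"delta_pos": [0,0,0.015],"hand": -1,"twist": [0,0,0]},{"delta_pos": [0.002,0.001,0.02],"hand": -1,"twist": [0,0,0]},{"delta_pos": [0.003,0.001,0.02],"hand": -1,"twist": [0,0,0]},{"delta_pos": [0.004,0.002,0.02],"hand": -1,"twist": [0,0,0]},{"delta_pos": [0.005,0.002,0.02],"hand": -1,"twist": [0,0,0]}]}}

```text
time: 8.08
ee_pos: [0.4885, 0.0054, 0.0875]
ee_rot: [[-0.704, -0.353, 0.616], [-0.254, 0.935, 0.246], [-0.663, 0.017, -0.748]]
force: [-0.6, -1.0, -0.1]
width: -0.0003
```

```bash
python3 st.py;  python3 - <<'E'
from h import *
A=capture("scene")[130:210,150:270,::-1];B=capture("side")[160:260,220:340,::-1]
o=np.hstack([cv2.resize(A,(400,267)),cv2.resize(B,(400,333))[:267]]);cv2.imwrite("pics/p10.png",o)
E
```

```text
8.0833 [0.4885 0.0054 0.0875] [-0.2162 -0.3418 -1.0072  0.2726  0.3815 -0.4444] [-0.6365 -1.0269 -0.063 ] u v z -0.11531356915617254 -0.0007292962697036318 0.08748816299772627 pitch 48.44968051033182
```

View pics/p10.png

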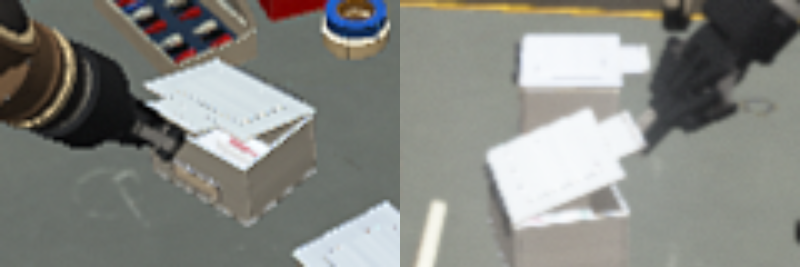

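The lid is lifting on the fingertip (about 20° open in the right half) and the case hasn't moved. I continue along the arc.

>>> {"op": "apply_moves", "data": {"moves": [{"delta_pos": [0.008,0.003,0.019],"hand": -1,"twist": [0,0,0]},{"delta_pos": [0.009,0.0035,0.018],"hand": -1,"twist": [0,0,0]},{"delta_pos": [0.011,0.004,0.017],"hand": -1,"twist": [0,0,0]},{"delta_pos": [0.012,0.0045,0.016],"hand": -1,"twist": [0,0,0]},{"delta_pos": [0.013,0.005,0.016],"hand": -1,"twist": [0,0,0]}]}}

```text
time: 8.6
ee_pos: [0.5172, 0.0157, 0.1323]
ee_rot: [[-0.702, -0.354, 0.618], [-0.255, 0.935, 0.246], [-0.665, 0.015, -0.747]]
force: [0.5, -0.6, -0.4]
width: -0.0001
```

>>> {"op": "apply_moves", "data": {"moves": [{"delta_pos": [0.013,0.005,0.014],"hand": -1,"twist": [0,0,0]},{"delta_pos": [0.013,0.005,0.013],"hand": -1,"twist": [0,0,0]},{"delta_pos": [0.013,0.005,0.011],"hand": -1,"twist": [0,0,0]},{"delta_pos": [0.013,0.005,0.01],"hand": -1,"twist": [0,0,0]},{"delta_pos": [0.013,0.005,0.008],"hand": -1,"twist": [0,0,0]}]}}

```text
time: 9.02
ee_pos: [0.5495, 0.0284, 0.1596]
ee_rot: [[-0.702, -0.354, 0.617], [-0.255, 0.935, 0.246], [-0.665, 0.016, -0.747]]
force: [0.0, -0.4, -1.3]
width: -0.0003
```

```bash
python3 st.py
```

```text
9.0167 [0.5495 0.0284 0.1596] [-0.1205 -0.2914 -0.8116  0.3876  0.3245 -0.3639] [ 0.0412 -0.4064 -1.3078] u v z -0.05009034538045633 -0.0009032504859130888 0.1596401516885322 pitch 48.3342255615612
```

>>> {"op": "apply_moves", "data": {"moves": [{"delta_pos": [0.013,0.005,0.005],"hand": -1,"twist": [0,0,0]},{"delta_pos": [0.013,0.005,0.004],"hand": -1,"twist": [0,0,0]},{"delta_pos": [0.013,0.005,0.002],"hand": -1,"twist": [0,0,0]},{"delta_pos": [0.012,0.0045,0],"hand": -1,"twist": [0,0,0]},{"delta_pos": [0.01,0.004,0],"hand": -1,"twist": [0,0,0]}]}}

```text
time: 9.43
ee_pos: [0.5799, 0.04, 0.1645]
ee_rot: [[-0.703, -0.354, 0.617], [-0.255, 0.935, 0.246], [-0.664, 0.016, -0.747]]
force: [-0.0, 0.1, 0.2]
width: -0.0002
```

>>> {"op": "apply_moves", "data": {"moves": [{"delta_pos": [0.009,0.0035,0],"hand": -1,"twist": [0,0,0]},{"delta_pos": [0.009,0.0035,0],"hand": -1,"twist": [0,0,0]},{"delta_pos": [0.009,0.0035,0],"hand": -1,"twist": [0,0,0]},{"delta_pos": [0.007,0.003,0],"hand": -1,"twist": [0,0,0]},{"delta_pos": [0,0,0],"hand": -1,"twist": [0,0,0]}]}}

```text
time: 9.85
ee_pos: [0.5968, 0.0467, 0.1646]
ee_rot: [[-0.702, -0.354, 0.617], [-0.255, 0.935, 0.246], [-0.665, 0.016, -0.747]]
force: [-0.8, -0.6, -0.4]
width: -0.0002
```

```bash
python3 st.py;  python3 look.py pics/p11.png
```

```text
9.85 [0.5968 0.0467 0.1646] [-0.0629 -0.2005 -0.7395  0.3544  0.2888 -0.3166] [-0.7969 -0.6411 -0.356 ] u v z 0.0006902286496648759 -0.0005307730083628975 0.1646430446853594 pitch 48.330400524280535
9.85 [0.5968 0.0467 0.1646] [-0.7969 -0.6411 -0.356 ] [-0.0629 -0.2005 -0.7395  0.3544  0.2888 -0.3166]
```

View pics/p11.png

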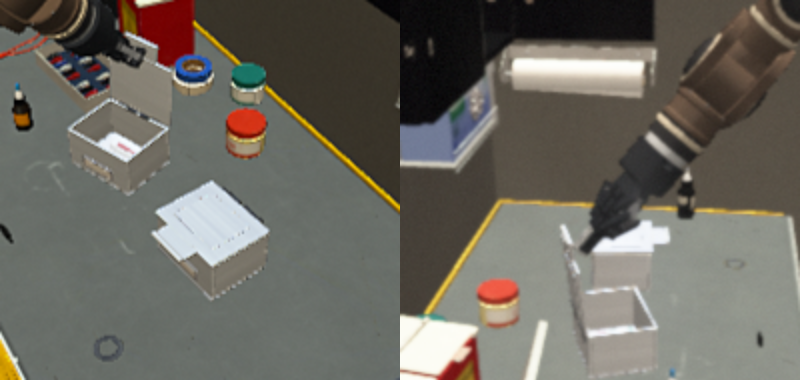

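The lid is past upright, leaning back in the right half from (572,345) to (563,228). One more small nudge, a pause, then a straight retreat.

>>> {"op": "apply_moves", "data": {"moves": [{"delta_pos": [0.008,0.003,0],"hand": -1,"twist": [0,0,0]},{"delta_pos": [0.008,0.003,0],"hand": -1,"twist": [0,0,0]},{"delta_pos": [0,0,0],"hand": -1,"twist": [0,0,0]},{"delta_pos": [0,0,0],"hand": -1,"twist": [0,0,0]},{"delta_pos": [0,0,0],"hand": -1,"twist": [0,0,0]}]}}

```text
time: 10.37
ee_pos: [0.6042, 0.0495, 0.1646]
ee_rot: [[-0.703, -0.354, 0.617], [-0.255, 0.935, 0.246], [-0.664, 0.016, -0.747]]
force: [0.3, 0.0, 0.1]
width: -0.0002
```

>>> {"op": "apply_moves", "data": {"moves": [{"delta_pos": [-0.02,-0.008,0],"hand": -1,"twist": [0,0,0]},{"delta_pos": [-0.04,-0.015,0.01],"hand": -1,"twist": [0,0,0]},{"delta_pos": [-0.05,-0.02,0.03],"hand": -1,"twist": [0,0,0]},{"delta_pos": [-0.05,-0.02,0.04],"hand": -1,"twist": [0,0,0]},{"delta_pos": [-0.05,-0.02,0.04],"hand": -1,"twist": [0,0,0]}]}}

```text
time: 10.78
ee_pos: [0.4968, 0.008, 0.2241]
ee_rot: [[-0.704, -0.354, 0.616], [-0.255, 0.935, 0.247], [-0.663, 0.017, -0.748]]
force: [1.2, -0.3, 1.1]
width: -0.0
```

>>> {"op": "apply_moves", "data": {"moves": [{"delta_pos": [-0.05,-0.02,0.03],"hand": -1,"twist": [0,0,0]},{"delta_pos": [-0.05,-0.02,0.02],"hand": -1,"twist": [0,0,0]},{"delta_pos": [0,0,0],"hand": -1,"twist": [0,0,0]},{"delta_pos": [0,0,0],"hand": -1,"twist": [0,0,0]},{"delta_pos": [0,0,0],"hand": -1,"twist": [0,0,0]}]}}

```text
time: 11.2
ee_pos: [0.4491, -0.0122, 0.2495]
ee_rot: [[-0.702, -0.353, 0.618], [-0.254, 0.935, 0.246], [-0.665, 0.015, -0.747]]
force: [-0.3, 0.4, -0.9]
width: -0.0001
```

```bash
python3 look.py pics/p12.png
```

```text
11.2 [ 0.4491 -0.0122  0.2495] [-0.2893  0.382  -0.9498] [-0.3081 -0.5171 -0.7207  0.7637  0.4351 -0.5259]
```

View pics/p12.png

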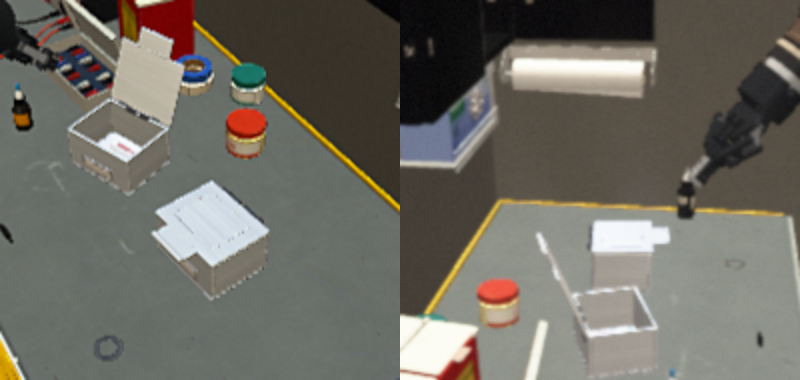

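Case_b's lid rests open at its stop, leaning back in the right half from (575,300) to (540,235). Case_a is shut, the jar and bottles look undisturbed, and the gripper is clear. Handing in.

```bash
python3 -c "
from plant import ticket
print(ticket.hand_in())"
```

```text
the job is handed in; nothing more can be done
None
```

The changeover is done and handed in: case_a is shut and case_b stands open by itself. It took about 11.2 s of the 48 s allowed.

- **Case_a:** I pushed its lid forward from behind with the closed fingertips until it fell. The pictures show it fully shut, before I started on case_b.
- **Case_b:** I put the fingertips under the front lip and swung the lid up past upright. It rests leaning back at its open stop.
- **Last pictures:** The cases, jar and ink bottles show no visible shift, judged by eye and not re-measured. The right-hand bottle was only visible in the side view. The gripper was clear of everything, and the force readings I took stayed around 3 N or less.
- **What went wrong:** My first approach to case_b's lip, with the tool about 35° below horizontal, brought joint 3 to −1.262, close to its −1.27 limit. It stopped about 15 mm short of the intended height, so I steepened the tool to 48° and carried on.
- **Pictures viewed:** I viewed 11, one over the budget of 10.

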